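# Slacken the slab clamp by its knurled wheel

## Task

Free the agate slab's clamp: with a fingertip on the knurled rim, turn the wheel anticlockwise (seen from above) until its yellow dot has come round to the yellow pointer for the second time, and leave it there, lined up with the pointer. The dot starts somewhat past the pointer, and that does not count. Only touch the wheel: pinch and lift nothing, leave the slab lying in the clamp and the jar and stones beside it where they are, and finish with the hand clear.

Things in the scene. Friction and masses are not known exactly. Their poses are not given: they have to be found in the camera images.
- clamp: Slab clamp fixed to the bench; origin under the centre of its blue base plate (150 mm along x, 130 along y, 12 high). The wheel's upright axis passes through the origin. A grey post at +x (to x = +72 mm) carries a grey arm 30 mm wide from there to x = -54 mm over the slab, its top at z = 46 mm. Nothing of the clamp except the wheel is higher than 50 mm
- wheel (a joint): Turn of the knurled wheel, rad, growing anticlockwise seen from above (loosening), counted from fully tight = 0. The dot stands at the pointer at 0, 6.28 (first time round) and 12.57 (second time round); it starts between 0.4 and 2.4, i.e. up to 137 degrees past the pointer. Stops at 0 and at 17.3. It turns with a light drag (about 1.5 N at the rim) and stays where it is left
- rim_mid (a point): Point on the axis at half height of the wheel, a flat dark disc with upright axis and silvery finely knurled rim: radius 46 mm, 18 mm high (9 above and below this point), too wide to pinch. A fingertip pressed on the rim with 4 to 10 N drives it by friction. The air round the rim is free from 50 mm over the bench up; the wheel's underside is 55 mm over the bench and rises 2 mm a turn
- dot (a point): Centre of the yellow dot, 14 mm across, on the wheel's top, 36 mm from the axis; it turns with the wheel
- pointer (a point): Outer end of the fixed yellow pointer, 9 mm wide, on the nose of the clamp's arm, 69 mm from the wheel's axis on the clamp's -x side, its top 49.5 mm over the bench (below the wheel); seen from above it shows outside the rim
- screw: Screw with a black rubber foot, 28 mm in diameter, under the arm, carrying the wheel; origin at the centre of the foot's underside, which rests just over the slab and rises with the wheel
- slab_mid (a point): Centre of the loose banded agate slab, 57x80x8 mm, lying on the base plate under the foot, between two low rails; to be left there
- jar_mid (a point): Centre of the white jar with black lid, 55 mm in diameter, 68 high, loose on the bench by the clamp; bystander
- cabochon_mid (a point): Centre of the red polished stone, 23x23x8 mm, loose on the bench by the clamp; bystander
- rough_mid (a point): Centre of the brown rough stone, 44x52x36 mm, loose on the bench right of the clamp; bystander

How it is judged:
On the way:
1. the dot has come round to the pointer for the first time (value of joint wheel above 6.28 rad), for 0.1 s.
At the end, for the whole second after the job is handed in: The wheel rests with its dot at the pointer the second time round (wheel at 12.57 rad, within 0.35 rad either way); the slab is within 8 mm, and the jar and the two stones within 15 mm, of where they began (value of joint wheel between 12.2164 and 12.9164 rad and not (velocity of joint wheel above 0.1 rad/s or velocity of joint wheel below -0.1 rad/s) and not (distance of slab_mid from where it was at the start of the episode above 0.008 m) and not (distance of jar_mid from where it was at the start of the episode above 0.015 m) and not (distance of cabochon_mid from where it was at the start of the episode above 0.015 m) and not (distance of rough_mid from where it was at the start of the episode above 0.015 m)); the robot touches nothing.
It fails at once if the slab is shoved or lifted (more than 8 mm) (distance of slab_mid from where it was at the start of the episode above 0.008 m).
It fails at once if the jar or a stone is shoved, lifted or knocked over (more than 15 mm) (distance of any of jar_mid, cabochon_mid, rough_mid from where it was at the start of the episode above 0.015 m or angle between jar_mid's own z axis and vertical above 0.4 rad).
It also fails if it takes over 64 s, if anything falls off the work surface, if the arm or the gripper's body presses on something with over 40 N, if the wrist force passes 120 N, or if a joint passes its speed limit or range.

## Robot

A 7-joint arm with a two-finger parallel gripper is mounted at the origin on a cart in front of the work surface, level with it; the furniture and walls round the work are solid. World frame = base frame: x ahead of the robot, y to its left, z up, the work surface at z = 0. Lengths are in m, angles in rad, forces in N, time in s.
With the tool pointing down it reaches from about 0.35 to 0.775 m from the base axis. Payload 3.1 kg.
Tool frame: the origin (TCP) lies at the very end of the fingers, on their centre line; the grasp point (between the pads) lies 19 mm behind it; z points along the fingers, y is the line along which they close (so a half turn about z gives the same grasp; the last joint's range is limited). The gripper opens to 85 mm and grips with 20 to 120 N. Pads are 22 mm wide; open, the fingers measure 114 mm over their backs; the gripper's body (76 mm by 85 mm) begins 54 mm behind the grasp point. The pads swing forward as they close: fully open they stand 13 mm farther back than shut.
Start: joints at [-1.239, 0.311, 0.014, 1.512, -0.004, 1.319, -0.027], TCP at [0.201, 0.512, 0.231] pointing down, gripper open.
Joint ranges: [-2.7, 2.7], [-0.3, 1.91], [-1.27, 1.3], [0.12, 2.57], [-1.44, 4.58], [0.2, 2.03], [-3.05, 3.05]. Speed limits (rad/s): [2.79, 2.79, 3.14, 3.14, 3.14, 3.14, 3.14].

## Interface

Orientations are given as a unit quaternion [w, x, y, z].
In Python, from bench import bot gives the robot as it stands. Calls block until the motion is done:
- bot.move_to(position, orientation): joint-space move of the TCP to a pose.
- bot.move_linear(position, rate=0.15, rot=None): straight line of the TCP; rot=None keeps the orientation; rate is the mean speed in m/s.
- bot.move_j(angles): joint-space move.
- bot.command_gripper(opening, effort=None): finger opening in m; effort is the grip in N (None keeps the last); returns when the fingers have stopped.
- bot.hold(seconds).
- bot.solve_ik(position, orientation): joint angles nearest the present ones, or None.
- bot.read_camera(name): name is "scene" or "side" or "wrist"; returns the picture (480x640x3 uint8, red, green, blue); there is no depth.
- bot.camera_info(name): a dict with "fx", "fy", "cx", "cy" (pixels), "T" (4x4, takes a point from camera to world coordinates). Camera axes: x right, y down, z forward; pixel columns grow to the right and rows downward; lengths in m; the calibration is good to about 2 mm. The wrist camera is an equidistant fisheye: a pixel r from the principal point sees the ray r / f radians off the axis. A picture is of the moment at which its call begins: read the wrist's pose just before it. camera_info takes no time and is no camera call; for the wrist camera it gives the pose at the moment of the call.
A pose or a line that the arm cannot do raises bot.MotionError and nothing moves.
- bot.hand_in(): hands the job in; it is judged then, once.
Readings, each from a call of its own:
- bot.current_time(): time.
- bot.current_joints(): joint angles.
- bot.current_dq(): joint speeds.
- bot.current_tau(): joint torques, N m.
- bot.current_ee_pos(): TCP position.
- bot.current_eef_rot(): TCP orientation.
- bot.current_force(): force on the tool from outside, world axes, zero at the start.
- bot.current_wrist_torque(): the same for the moment, N m.
- bot.current_finger_gap(): finger opening in m.
- bot.current_grip_force(): force on a finger pad.
Only numpy, scipy, OpenCV 4.12 (cv2) and the standard library are available. Lean on these libraries where they do the work, as an engineer would, in place of code of your own. Each camera call takes 0.05 s, during which the arm holds its last target. There are 200 camera calls.

## Working session

There is one attempt and no reset: what is moved stays moved. The work goes in short steps, each a Python script; the robot and the scene stay as the last script left them, time stands still between calls to the robot, and variables do not carry over. Pictures are saved under pics/ and viewed, at most 10 in all, crops included, and the job is handed in when it is done.

```bash
mkdir -p pics; ls; python3 - <<'E'
from bench import bot
import cv2,numpy as np
ims=[]
for n in("scene","side","wrist"):
    c=bot.camera_info(n); im=bot.read_camera(n)[:,:,::-1]; cv2.imwrite(f"pics/{n}0.png",im)
    print(n,c['fx'],c['cx'],c['cy'],np.round(c['T'],3).tolist())
print(bot.current_time(),bot.current_eef_rot(),bot.current_finger_gap())
E
```

```text
pics
scene 468.9467486386137 317.51066928246456 236.29543323677356 [[0.485, -0.43, 0.762, -0.202], [-0.875, -0.231, 0.426, -0.466], [-0.007, -0.873, -0.488, 0.521], [0.0, 0.0, 0.0, 1.0]]
side 467.16103590727704 318.01864398161956 240.51390513832163 [[0.882, -0.255, 0.396, 0.196], [-0.471, -0.495, 0.73, -0.698], [0.01, -0.831, -0.557, 0.569], [0.0, 0.0, 0.0, 1.0]]
wrist 371.64829954431775 322.1196543663887 232.36241840603984 [[0.365, 0.887, 0.282, 0.127], [0.931, -0.347, -0.113, 0.54], [-0.002, 0.304, -0.953, 0.374], [0.0, 0.0, 0.0, 1.0]]
0.15 [-1.27758306e-04  1.85788867e-01  9.82589260e-01 -9.08790748e-04] 0.08568998023539064
```

View pics/scene0.png

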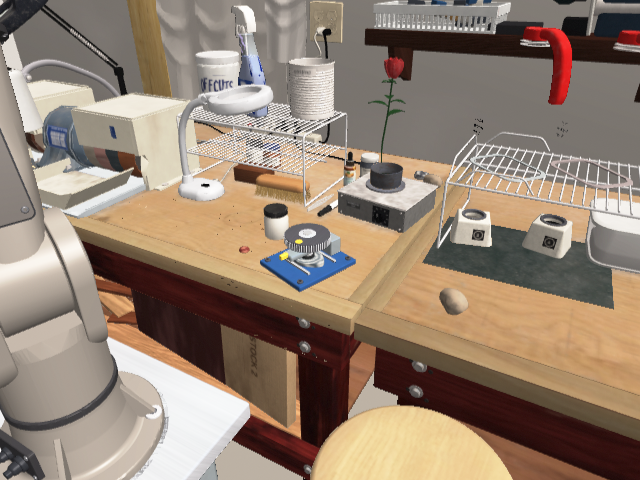

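View pics/side0.png

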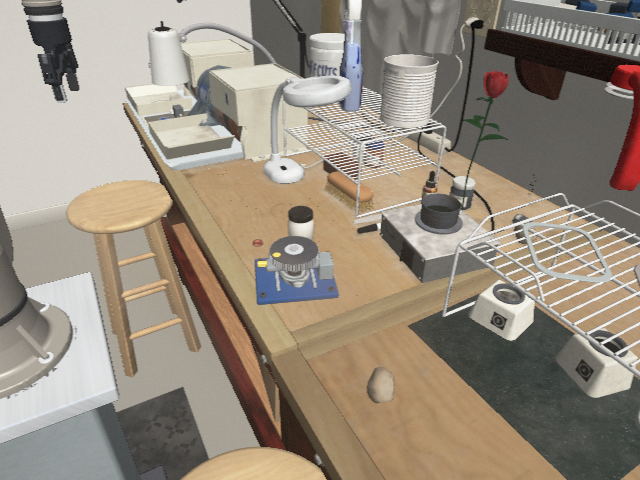

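The scene view shows the clamp's wheel at about (307,237), the pointer at (284,256) and the dot near (306,234). In the side view the wheel is at (294,250), the pointer at (262,264) and the dot near (276,255). The jar is behind and to the left of the clamp.

```bash
cat >h.py <<'E'
from bench import bot
import cv2,numpy as np
def ray(c,u,v):
    d=c['T'][:3,:3]@np.array([(u-c['cx'])/c['fx'],(v-c['cy'])/c['fy'],1]); return c['T'][:3,3],d/np.linalg.norm(d)
def plane(c,u,v,z):
    o,d=ray(c,u,v); return o+d*(z-o[2])/d[2]
def tri(r1,r2):
    A=np.zeros((3,3));b=np.zeros(3)
    for o,d in(r1,r2):
        P=np.eye(3)-np.outer(d,d);A+=P;b+=P@o
    x=np.linalg.solve(A,b);return x,[np.linalg.norm((np.eye(3)-np.outer(d,d))@(x-o)) for o,d in(r1,r2)]
def blobs(im,lo,hi,box=None,amin=6):
    m=cv2.inRange(cv2.cvtColor(im,cv2.COLOR_BGR2HSV),lo,hi)
    if box: k=np.zeros_like(m);x0,y0,x1,y1=box;k[y0:y1,x0:x1]=255;m&=k
    n,l,s,c=cv2.connectedComponentsWithStats(m)
    return [(s[i,4],c[i].round(1).tolist(),s[i,:4].tolist()) for i in range(1,n) if s[i,4]>=amin]
E
python3 - <<'E'
from h import *
B={'scene':(250,210,370,300),'side':(240,225,350,310)}
out=[]
for n,b in B.items():
    im=cv2.imread(f'pics/{n}0.png');c=bot.camera_info(n)
    print(n,'Y',blobs(im,(22,130,130),(35,255,255),b))
    hsv=cv2.cvtColor(im,cv2.COLOR_BGR2HSV);m=cv2.inRange(hsv,(100,120,50),(125,255,255))
    k=np.zeros_like(m);k[b[1]:b[3],b[0]:b[2]]=255;m&=k
    p=cv2.findNonZero(m);h=cv2.approxPolyDP(cv2.convexHull(p),5,True)[:,0]
    for u,v in h: print((u,v),plane(c,u,v,.012).round(3))
    out.append(cv2.resize(im[b[1]-10:b[3],b[0]-20:b[2]],(400,300 if n=='scene' else 300),interpolation=cv2.INTER_CUBIC))
cv2.imwrite('pics/z.png',np.hstack(out))
E
```

```text
scene Y [(np.int32(26), [298.4, 241.3], [295, 239, 8, 5]), (np.int32(45), [283.5, 255.9], [279, 253, 9, 7])]
(np.int32(354), np.int32(259)) [ 0.545 -0.133  0.012]
(np.int32(301), np.int32(290)) [ 0.401 -0.093  0.012]
(np.int32(260), np.int32(262)) [0.444 0.03  0.012]
(np.int32(286), np.int32(249)) [0.513 0.011 0.012]
(np.int32(341), np.int32(252)) [ 0.558 -0.097  0.012]
side Y [(np.int32(25), [276.1, 254.4], [273, 253, 7, 4]), (np.int32(12), [261.4, 261.5], [258, 261, 8, 2]), (np.int32(22), [261.5, 264.9], [258, 264, 8, 3])]
(np.int32(294), np.int32(297)) [ 0.466 -0.11   0.012]
(np.int32(258), np.int32(303)) [ 0.402 -0.095  0.012]
(np.int32(257), np.int32(271)) [ 0.436 -0.008  0.012]
```

View pics/z.png

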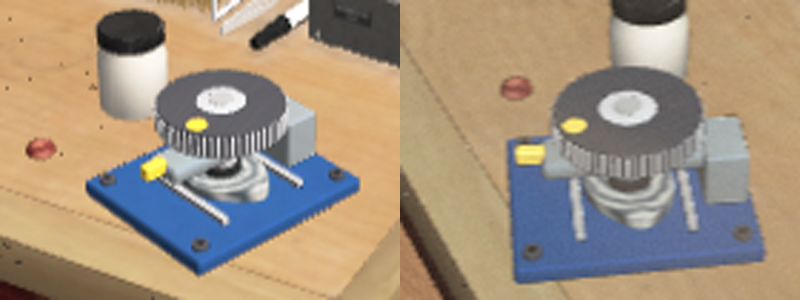

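```bash
python3 - <<'E'
from h import *
c1=bot.camera_info('scene');c2=bot.camera_info('side')
T=lambda a,b:tri(ray(c1,*a),ray(c2,*b))
dot=T((298.4,241.3),(276.1,254.4));ptr=T((283.5,255.9),(261.4,263.7));C=np.array([.4945,-.0515])
print('dot',dot,'ptr',ptr)
for n in('scene','side'):
    im=cv2.imread(f'pics/{n}0.png');b=(255,195,300,245) if n=='scene' else (280,200,320,245)
    print(n,'lid',blobs(im,(0,0,0),(180,255,60),b,20),'white',blobs(im,(0,0,140),(180,50,255),b,20))
    print('red',blobs(im,(0,120,60),(8,255,220),(225,225,275,265),5))
for p in(dot,ptr):
    v=p[0][:2]-C;print(np.linalg.norm(v),np.degrees(np.arctan2(v[1],v[0])))
# candidate z-plane check: wheel hub silver
for z in(.07,.073,.076):print(plane(c1,298.4,241.3,z).round(4),plane(c2,276.1,254.4,z).round(4))
for q in np.linspace(-180,180,13):pass
E
```

```text
dot (array([ 0.45792731, -0.05549817,  0.07586689]), [np.float64(0.0008947527499113061), np.float64(0.0008947527499113268)]) ptr (array([ 0.43622229, -0.03439609,  0.04856491]), [np.float64(0.0010935382834389084), np.float64(0.0010935382834388679)])
scene lid [(np.int32(241), [275.3, 210.5], [264, 204, 23, 14])] white [(np.int32(416), [277.3, 227.0], [266, 215, 23, 25])]
red [(np.int32(47), [243.7, 249.5], [239, 247, 10, 6])]
side lid [(np.int32(92), [299.8, 219.0], [289, 213, 23, 10])] white [(np.int32(365), [301.7, 228.9], [288, 219, 26, 21])]
red [(np.int32(14), [258.1, 242.7], [254, 242, 8, 3])]
0.036790585376657574 -173.76112732826817
0.06073578514334485 163.64358103150542
[ 0.4679 -0.0489  0.07  ] [ 0.4605 -0.0493  0.07  ]
[ 0.4635 -0.0517  0.073 ] [ 0.4589 -0.0532  0.073 ]
[ 0.459  -0.0545  0.076 ] [ 0.4573 -0.0571  0.076 ]
```

```bash
cat >>h.py <<'E'
from scipy.spatial.transform import Rotation as Ro
def pose(C,phi,r,z):
    """TCP pose at angle phi (deg) about axis C, tool down, tool +x pointing inward to the axis"""
    a=np.radians(phi); p=np.array([C[0]+r*np.cos(a),C[1]+r*np.sin(a),z])
    x=-np.array([np.cos(a),np.sin(a),0]);zz=np.array([0,0,-1.]);R=np.c_[x,np.cross(zz,x),zz]
    q=Ro.from_matrix(R).as_quat();return p,q[[3,0,1,2]]
E
python3 - <<'E'
from h import *
c1=bot.camera_info('scene');c2=bot.camera_info('side');C=np.array([.4945,-.0515])
j=tri(ray(c1,275.3,210.5),ray(c2,300.3,218))[0];v=j[:2]-C
print('jar',j,np.linalg.norm(v),np.degrees(np.arctan2(v[1],v[0])))
p=plane(c1,243.7,249.5,.004);v=p[:2]-C;print('cab',p,np.linalg.norm(v),np.degrees(np.arctan2(v[1],v[0])))
for f in range(-280,100,20):
    p,q=pose(C,f,.075,.06); s=bot.solve_ik(p,q); print(f,None if s is None else np.round(s,2))
E
```

```text
jar [0.56775369 0.06901462 0.06079088] 0.14103147729021862 58.7070645245317
cab [0.4793811  0.09777392 0.004     ] 0.1500376124074447 95.7833630062391
-280 [-0.29  0.4   0.27  1.86 -0.13  0.9   3.01]
-260 [-0.91  0.58  1.13  1.95 -0.63  1.01 -2.46]
-240 [-0.93  0.52  1.13  2.01 -0.58  0.97 -2.12]
-220 [-0.92  0.47  1.13  2.06 -0.54  0.94 -1.76]
-200 [-0.65  0.32  0.8   2.09 -0.3   0.85 -1.59]
-180 [-0.7   0.35  0.94  2.1  -0.37  0.87 -1.11]
-160 [-0.65  0.38  0.97  2.08 -0.41  0.88 -0.67]
-140 [-0.61  0.44  1.01  2.03 -0.47  0.92 -0.22]
-120 [-0.58  0.51  1.05  1.98 -0.54  0.97  0.21]
-100 [-0.55  0.58  1.05  1.91 -0.59  1.01  0.59]
-80 [-0.48  0.59  0.96  1.84 -0.56  1.02  0.89]
-60 [-0.46  0.61  0.91  1.78 -0.56  1.03  1.19]
-40 [-0.41  0.6   0.8   1.73 -0.49  1.03  1.43]
-20 [-0.37  0.58  0.68  1.7  -0.42  1.01  1.68]
0 [-0.35  0.56  0.58  1.69 -0.35  1.    1.93]
20 [-0.34  0.53  0.49  1.71 -0.29  0.98  2.18]
40 [-0.3   0.49  0.37  1.74 -0.21  0.95  2.42]
60 [-0.28  0.44  0.29  1.8  -0.16  0.92  2.7 ]
80 [-0.29  0.4   0.27  1.86 -0.13  0.9   3.01]
```

```bash
python3 - <<'E'
from h import *
c1=bot.camera_info('scene');print('lamp base',plane(c1,200,190,0))
C=np.array([.4945,-.0515])
bot.command_gripper(0.0,40)
bot.move_linear([.28,.32,.25],rate=.25)
p,q=pose(C,-215,.085,.16);bot.move_to(p,q)
c=bot.camera_info('wrist');im=bot.read_camera('wrist')[:,:,::-1];cv2.imwrite('pics/w1.png',im)
import json;json.dump({k:np.asarray(v).tolist() for k,v in c.items()},open('w1.json','w'))
print(bot.current_ee_pos(),bot.current_joints(),bot.current_force(),bot.current_time(),bot.current_finger_gap())
E
```

```text
lamp base [0.68811188 0.40497521 0.        ]
[ 0.42501743 -0.00196817  0.15998987] [-1.02630888  0.19100711  1.13117305  1.96763375 -0.19408151  1.09958933
 -1.99292326] [-0.02955481  0.06742625  0.0324784 ] 3.9333 8.3089159462507e-05
```

View pics/w1.png

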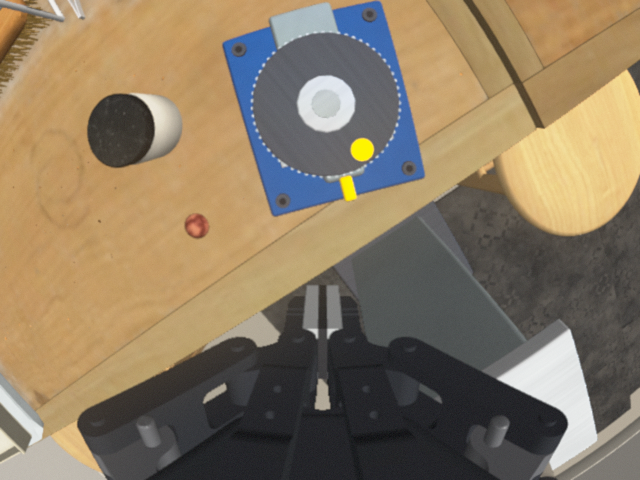

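The wrist view shows the wheel disc centred at about (326,104), the dot at (362,150) and the pointer at (349,188). The jar and the red stone are well away from the rim. The closed fingertips are at (322,290).

```bash
cat >>h.py <<'E'
def fray(c,u,v):
    x=(u-c['cx'])/c['fx'];y=(v-c['cy'])/c['fy'];t=np.hypot(x,y)
    d=np.array([x/t*np.sin(t),y/t*np.sin(t),np.cos(t)]);T=np.array(c['T']);return T[:3,3],T[:3,:3]@d
def fplane(c,u,v,z):
    o,d=fray(c,u,v);return (o+d*(z-o[2])/d[2])
def wheel_view(c,im,z=.0735,th=None):
    """dot & pointer in wrist picture -> world (dot on wheel top z, pointer at .0495)"""
    Y=sorted(blobs(im,(22,150,150),(35,255,255),(0,0,640,280),60),reverse=True)[:2]
    return Y
E
python3 - <<'E'
from h import *
import json
c=json.load(open('w1.json'));im=cv2.imread('pics/w1.png')
g=cv2.cvtColor(im,cv2.COLOR_BGR2HSV)
m=cv2.inRange(g,(0,0,40),(180,60,130));k=np.zeros_like(m);cv2.circle(k,(326,104),85,255,-1);m&=k
n,l,s,cc=cv2.connectedComponentsWithStats(m);i=1+np.argmax(s[1:,4])
pts=cv2.convexHull(cv2.findNonZero((l==i).astype('uint8')))[:,0]
w=np.array([fplane(c,u,v,.0735)[:2] for u,v in pts]);(x,y),r=cv2.minEnclosingCircle(w.astype('float32'))
A=np.c_[2*w,np.ones(len(w))];sol=np.linalg.lstsq(A,(w**2).sum(1),rcond=None)[0]
print('circle',x,y,r,'lsq',sol[:2],np.sqrt(sol[2]+sol[:2]@sol[:2]),s[i])
for a,cen,bx in wheel_view(c,im):
    for z in(.0735,.0495):
        p=fplane(c,*cen,z);v=p[:2]-sol[:2];print(a,cen,z,p.round(4),np.linalg.norm(v).round(4),np.degrees(np.arctan2(v[1],v[0])).round(1))
E
```

```text
circle 0.49221014976501465 -0.052066560834646225 0.04712891951203346 lsq [ 0.49313661 -0.05321358] 0.04504799780508761 [  253    33   146   150 13126]
418 [361.8, 149.2] 0.0735 [ 0.4578 -0.0559  0.0735] 0.0354 -175.7
418 [361.8, 149.2] 0.0495 [ 0.4547 -0.0568  0.0495] 0.0386 -174.7
294 [347.7, 188.2] 0.0735 [ 0.4423 -0.0348  0.0735] 0.0541 160.0
294 [347.7, 188.2] 0.0495 [ 0.4376 -0.0335  0.0495] 0.059 160.5
```

```bash
cat >>h.py <<'E'
import json
C=np.array([.493,-.0525])
u=lambda f:np.array([np.cos(np.radians(f)),np.sin(np.radians(f))])
def frad(f,b): return float((bot.current_force()-b)[:2]@u(f))   # outward push of the rim on the finger
def touch(f,z=.060,target=6,r=.066):
    p,q=pose(C,f,r,z);bot.move_linear(p,rate=.15,rot=q);b=np.array(bot.current_force())
    F=0
    while F<target and r>.050:
        r-=.001 if F<1 else .0005; bot.move_linear(pose(C,f,r,z)[0],rate=.03); F=frad(f,b)
    return r,F,b
def stroke(f0,df,r,b,z=.060,step=10,rate=.08,target=6.5,k=1e-4):
    n=max(1,int(np.ceil(abs(df)/step)));log=[]
    for i in range(1,n+1):
        f=f0+df*i/n;p,q=pose(C,f,r,z);bot.move_linear(p,rate=rate,rot=q)
        F=frad(f,b);ft=float((bot.current_force()-b)[:2]@u(f+90));log.append((round(f),round(r*1e3,2),round(F,1),round(ft,1)))
        r+=np.clip((F-target)*k,-.0012,.0012)
        if F>25: print('HIGH');break
    return r,log
def clear(f,r,z=.060,up=.13):
    bot.move_linear(pose(C,f,r+.02,z)[0],rate=.15);bot.move_linear(pose(C,f,r+.02,up)[0],rate=.25)
def snap(n):
    c=bot.camera_info('wrist');im=bot.read_camera('wrist')[:,:,::-1];cv2.imwrite(f'pics/{n}.png',im)
    return c,im.copy()
E
python3 - <<'E'
from h import *
p,q=pose(C,-215,.085,.06);bot.move_linear(p,rate=.2,rot=q)
r,F,b=touch(-215);print('touch',r,F,bot.current_time())
r,log=stroke(-215,30,r,b);print(log,bot.current_time(),bot.current_ee_pos())
c,im=snap('w2');Y=wheel_view(c,im);print(Y,[fplane(c,*y[1],.0735)[:2] for y in Y])
for y in Y:
    v=fplane(c,*y[1],.0735)[:2]-C;print(np.degrees(np.arctan2(v[1],v[0])),np.linalg.norm(v))
json.dump([r,b.tolist()],open('st.json','w'))
E
```

```text
touch 0.05299999999999999 6.264289215595435 8.8583
[(-205, 53.0, 6.5, 0.1), (-195, np.float64(53.0), 6.3, 1.6), (-185, np.float64(52.99), 6.8, -0.0)] 9.8333 [ 0.43848622 -0.04868763  0.05939288]
[(np.int32(1057), [380.1, 254.1], [362, 237, 37, 36])] [array([ 0.46344863, -0.07338857])]
-144.74518792263774 0.03618861268050192
```

The test stroke turned the dot about 30° with 6–7 N on the rim and no slip, so I'll finish the first stroke.

```bash
cat >>h.py <<'E'
def dotang(c,im,z=.0755):
    # dot candidates on wheel top: radius 30..42 mm from axis
    out=[]
    for a,cen,bx in wheel_view(c,im):
        v=fplane(c,*cen,z)[:2]-C;out.append((int(a),round(np.linalg.norm(v)*1e3,1),round(float(np.degrees(np.arctan2(v[1],v[0]))),1)))
    return out
E
python3 - <<'E'
from h import *
r,b=json.load(open('st.json'));b=np.array(b)
r,log=stroke(-185,210,r,b);print(log[::2])
c,im=snap('w3');print(dotang(c,im),bot.current_time())
clear(25,r)
p,q=pose(C,-215,.085,.13);bot.move_to(p,q)
c,im=snap('w4');print(dotang(c,im),bot.current_time(),bot.current_ee_pos())
E
```

```text
[(-175, 53.01, 5.9, 0.8), (-155, np.float64(52.87), 5.2, -0.3), (-135, np.float64(52.6), 6.1, -0.5), (-115, np.float64(52.65), 5.5, -0.3), (-95, np.float64(52.51), 5.5, -0.7), (-75, np.float64(52.34), 5.3, -0.0), (-55, np.float64(52.13), 5.2, 0.5), (-35, np.float64(51.93), 5.9, 0.1), (-15, np.float64(51.78), 5.9, -0.6), (5, np.float64(51.66), 6.3, 1.1), (25, np.float64(51.57), 5.5, 0.3)]
[(1047, np.float64(35.3), 60.6), (818, np.float64(51.5), 164.2)] 16.7583
[(555, np.float64(35.3), 60.6), (372, np.float64(52.7), 160.9)] 20.7917 [ 0.42342716 -0.00377249  0.12999993]
```

```bash
python3 - <<'E'
from h import *
p,q=pose(C,-215,.085,.062);bot.move_linear(p,rate=.2,rot=q)
r,F,b=touch(-215,z=.062,r=.058);print('touch',r,F)
r,log=stroke(-215,240,r,b,z=.062);print(log[::3])
c,im=snap('w5');print(dotang(c,im,.0765),bot.current_time())
clear(25,r,.062)
p,q=pose(C,-215,.085,.13);bot.move_to(p,q)
c,im=snap('w6');print(dotang(c,im,.0765),bot.current_time())
E
```

```text
touch 0.053 6.783511640012177
[(-205, 53.0, 6.0, 1.8), (-175, np.float64(52.69), 6.4, 1.2), (-145, np.float64(52.63), 5.8, -0.0), (-115, np.float64(52.49), 6.2, -0.5), (-85, np.float64(52.26), 5.8, -1.4), (-55, np.float64(52.03), 6.1, 0.7), (-25, np.float64(51.92), 6.3, -0.2), (5, np.float64(51.86), 6.5, -0.4)]
[(1125, np.float64(37.5), -58.0), (795, np.float64(51.3), 164.4)] 30.9667
[(558, np.float64(37.5), -58.1), (374, np.float64(52.5), 161.0)] 35.0
```

```bash
python3 - <<'E'
from h import *
p,q=pose(C,-215,.085,.063);bot.move_linear(p,rate=.2,rot=q)
r,F,b=touch(-215,z=.063,r=.058);print('touch',r,F)
r,log=stroke(-215,220,r,b,z=.063);print(log[::4])
c,im=snap('w7');print(dotang(c,im,.0775),bot.current_time())
clear(5,r,.063,.16)
c,im=snap('w8');print(dotang(c,im,.0775),bot.current_time(),bot.current_force())
E
```

```text
touch 0.052 7.517629628463994
[(-205, 52.0, 5.7, 1.3), (-165, np.float64(51.54), 5.6, 0.8), (-125, np.float64(51.25), 6.3, 1.2), (-85, np.float64(51.23), 7.7, -0.2), (-45, np.float64(51.71), 6.8, 0.7), (-5, np.float64(52.15), 8.0, -0.2)]
[(1332, np.float64(34.7), 161.4), (800, np.float64(51.8), 163.2)] 45.0167
[(438, np.float64(34.8), 161.4), (305, np.float64(52.9), 161.5)] 45.8917 [ 0.38602005 -0.58058103 -0.90085336]
```

View pics/w8.png

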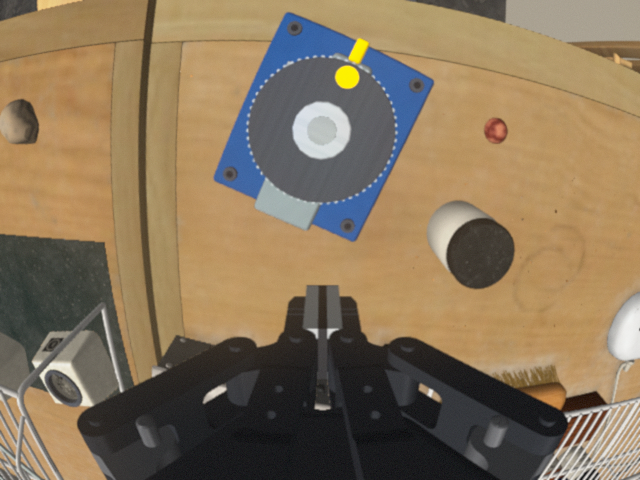

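The dot at (347,77) is lined up with the pointer at (359,52), for the second time by count. The jar, both stones and the slab are in place, and the hand is clear above the clamp.

```bash
python3 -c "
from bench import bot
print(bot.hand_in())"
```

```text
the job is handed in; nothing more can be done
None
```

I turned the wheel anticlockwise until its dot came round to the pointer for the second time. In the last picture the two were within about 2° of each other, with the hand clear and the jar and stones untouched, and I handed the job in at about 46 s.

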